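# Press a pivot pin home with a ratchet bar clamp, then release and retract it

## Task

Use the trigger of the bench bar clamp to press the steel pin into the wooden leg until its flange sits flush on the wood, and squeeze it firmly there for a second without bruising the wood. Then press the release lever and slide the clamp head all the way back to its stop, and let go; leave everything else on the bench where it is.

Things in the scene. Friction and masses are not known exactly. Their poses are not given: they have to be found in the camera images.
- station: Plywood board 380 x 170 x 16 mm fixed on the bench, with clamp and wooden leg on it. Origin: centre of its underside. x axis: along the toothed bar, from the home stop (-x end) to the leg (+x end); z up. The clamp lies on the line y = 0. Leg: 45 long (x), 77 wide, 52 mm high on the board, face at x = +127 mm; behind it the fixed back jaw, as high.
- head (a joint): Travel of the grey clamp head on the bar, m: 0 = back on its home stop, grows towards the leg, at most 0.075. It carries trigger, release lever and jaw. Release lever up: moves forward only (2 N plus up to 3 N of pawl drag); the pawl catches at every 7 mm tooth, so the head may fall back up to 7 mm after a stroke. Release pressed: slides both ways against 2 N.
- jaw_face (a point): Centre of the front face of the jaw's rubber pad (pad uncompressed), 48 mm above the bench; moves with the head. The pad gives 1 mm per 5 N. x axis along the bar.
- jaw_pad: The rubber pad itself, 34 mm wide, 22 mm high, that bears on the pin; its origin lies 11 mm behind the pad's face. It moves back into the jaw as it is loaded.
- trigger (a joint): Trigger angle, rad: 0 = up, at rest; 0.6 = fully down on a hard stop. Springs back up (2 to 3 N at the cross bar). Pivot on the head, 71 mm above the bench. Pressing it drives the head forward: the first 0.2 rad or so are idle, then about 40 mm of travel per rad; a full stroke nets 7 to 14 mm. After the spring-back press again: the pin needs several strokes.
- trigger_bar (a point): Centre of the trigger's cross bar, a slippery polished rod 18 mm thick, 56 mm long across the clamp, to be pressed down from above; 106 mm above the bench at rest, 56 mm at the end of a stroke, while the head carries it up to 18 mm towards the leg: follow it. Up to 9 N moves head and pin, with jerks; with the pin home a steady 10 N here gives about 15 N at the jaw, 12 N 18 N, 14 N 22 N, 17 N 28 N.
- release (a joint): Release lever angle in rad: 0 = up; 0.4 = fully down. Springs up by itself, but may rest at up to 0.2 on the crest of a tooth. From about 0.2 the pawl is clear of the teeth and the head can be slid back. Press 1 to 2 N when the jaw is unloaded, 5 to 20 N while it still squeezes; then it gives with a jerk, so press on until it is well down.
- release_plate (a point): Centre of the top of the release lever's thumb plate, 113 mm behind the cross bar: 46 mm along the bar, 36 mm across, 72 mm above the bench at rest; at 0.2 rad it is 9 mm lower and 6 mm nearer the leg, at 0.4 rad 20 mm lower. A lip 14 mm high stands across its rear (home stop) end, 22 mm behind this point: keep the plate pressed and push the lip to drag the head back.
- pin (a joint): How far the steel pin has been pressed in, in m: starts at 0 to 0.010; 0.024 = home, flange flush on the wood. It slides against 5 N and stays where it is left.
- pin_head (a point): Centre of the pin's flat outer face, 48 mm above the bench: flange 28 mm diameter, 6 mm thick; 19 mm shank along the bar into the leg. x axis points into the leg. More than 30 N at the jaw bruises the wood; a firm squeeze is 12 N or more at the jaw (a steady 11 to 14 N down on the trigger's cross bar is right).
- servo_a: Bystander on the board: small black servo motor 54 x 20 x 42 mm. Origin under its centre.
- spare_pin: Bystander on the board: a spare steel pin standing upright, 40 mm high, 28 mm wide at the top. Origin under its centre.
- servo_b: Bystander: another small black servo motor, 54 x 20 x 42 mm, on the bench.
- pliers: Bystander: pliers with red handles, lying on the bench, 170 mm long.
- driver: Bystander: screwdriver with black handle, lying on the bench.
- tape: Bystander: roll of black tape, 70 mm diameter, 22 mm high.

How it is judged:
By the outcome, as a careful person would: the job done as asked, in the order asked, and still so for the second after the job is handed in, with the robot touching nothing.
It also fails if it takes over 64 s, if anything falls off the work surface, if the arm or the gripper's body presses on something with over 40 N, if the wrist force passes 120 N, or if a joint passes its speed limit or range.

## Robot

A 6-joint arm with a two-finger parallel gripper is mounted at the origin on the work surface. World frame = base frame: x ahead of the robot, y to its left, z up, the work surface at z = 0. Lengths are in m, angles in degrees, forces in N, time in s.
With the tool pointing down it reaches from about 0.425 to 1.125 m from the base axis. Payload 14.9 kg.
Tool frame: the origin (TCP) lies at the very end of the fingers, on their centre line; the grasp point (between the pads) lies 19 mm behind it; z points along the fingers, y is the direction in which the jaws open and shut (so a half turn about z gives the same grasp; the last joint's range is limited). The gripper opens to 91 mm and grips with 3 to 60 N. Pads are 32 mm wide; open, the fingers measure 118 mm over their backs; the gripper's body (76 mm by 178 mm) begins 60 mm behind the grasp point.
Start: joints at [65.3, 21.709, 99.362, -0, 58.929, -1.908], TCP at [0.271, 0.645, 0.214] pointing down, gripper open.
Joint ranges: [-158.91, 158.91], [-42.39, 125.64], [0.06, 152.35], [-60.88, 240.88], [17.5, 164.5], [-176.32, 176.32]. Speed limits (degrees/s): [108.29, 108.29, 136.94, 180, 180, 180].

## Interface

Orientations are given as a 3x3 rotation matrix whose columns are the frame's x, y, z axes.
In Python, from workcell import * gives the robot as it stands.
- The arm moves only by the tool move_arm, never from a script. Its argument "rows" is a list of rows, each a list of 3 entries, a list of its own where there are three numbers: the shift along the tool's x, y, z in cm, then the turn, a rotation vector about the tool's x, y, z in rad, then the opening, from -1 (shut) to 1 (fully open). In form: [[[dx, dy, dz], [wx, wy, wz], jaw], ...]. A call has 1 to 10 rows; each row is the pose to reach, as a shift and turn from the pose commanded when the call began, along the tool's axes at that moment; what a row does not reach only later rows make up. A row lasts 1/12 s, in which the tool goes at most 41.7 mm and 7.16 degrees, less where a joint would pass 70% of its speed; a pose out of reach is approached as far as the arm can. A call with a gripper value outside its range is refused whole. The fingers move at their own pace and stop on an object; "grip_force" is the grip in N (left out, the last holds). Time passes only in rows, so rows that repeat a pose let the fingers close. It gives the time, the measured TCP pose, the force and the opening at its end, in the units of the state.
- observe(): the state, without advancing time (a new reading comes with each control period).
- get_image(name): name is "side" or "top" or "wrist"; returns (picture, depth): 384x512x3 uint8, red, green, blue; 384x512 float32, m along the optical axis (not along the pixel's ray), 0 where there is no reading.
- camera_params(name): a dict with "intrinsics" (3x3 intrinsics, pixels), "origin" and "rotation" of the camera in the world. Camera axes: x right, y up, looking along -z (the intrinsics and any distortion apply to the point x, -y, -z); pixel columns grow to the right and rows downward; lengths in m; the calibration is good to about 2 mm. A picture is of the moment at which its call begins: read the wrist's pose just before it. camera_params takes no time and is no camera call; for the wrist camera it gives the pose at the moment of the call.
- job_done(): hands the job in, once; it reports no verdict.
Trained networks look in the newest picture that a camera, given by its name, has taken for a name from the list of things; names that differ only in an ending like _2 or _b are one class to them, and where a whole thing is asked for, a point or a joint stands for the part that bears it (a point fixed in the world has none). Each returns a list of dicts, best first, with "p" (0 to 1); they miss things now and then, are a little off and sometimes report something else, mostly with a low value. They report only what shows in the picture. A call takes as long as a camera call.
- boxes_of(camera, name): "centre" ([column, row] in pixels, amid what is visible of it).
- trace(camera, name): "region" (384x512 bool, what is visible of it) and "centre" ([column, row] in pixels, amid what is visible of it).
- landmark_of(camera, name): "centre" ([column, row] in pixels: a listed point, or the origin of a listed thing).
The state is a dict: "time": time; "q": joint angles; "qvel": joint speeds; "tau": joint torques, N m; "eef_pos": TCP position; "orientation": TCP orientation; "wrist_force": force on the tool from outside, world axes, zero at the start; "ft_torque": the same for the moment, N m; "width": finger opening in m.
Only numpy, scipy, OpenCV 4.12 (cv2) and the standard library are available. Lean on these libraries where they do the work, as an engineer would, in place of code of your own. Each camera call takes 0.05 s, during which the arm holds its last target.

## Working session

There is one attempt and no reset: what is moved stays moved. The work goes in short steps, Python scripts to look and compute and a tool call to move; the robot and the scene stay as the last step left them, time stands still between calls to the robot, and variables do not carry over. Pictures are saved under pics/ and viewed, and the job is handed in when it is done.

Besides the shell and the picture viewer there is one more tool, called after "Call:" in YAML: its name, and indented under it one key for each argument. move_arm: Moves the arm, as the interface text tells. Its arguments: {"type":"object","properties":{"rows":{"type":"array"},"grip_force":{"type":"number"}},"required":["rows"]}

```bash
mkdir -p pics; ls; cat > h.py <<'E'
from workcell import *
import numpy as np, cv2
def snap(n,f):
    p=camera_params(n); im,d=get_image(n); cv2.imwrite('pics/'+f+'.png',cv2.cvtColor(im,cv2.COLOR_RGB2BGR)); return im,d,p
def ray(p,uv):
    K=np.array(p['intrinsics']);R=np.array(p['rotation']);o=np.array(p['origin'])
    v=np.array([(uv[0]-K[0,2])/K[0,0],-(uv[1]-K[1,2])/K[1,1],-1.0]); return o,R@v
def atz(p,uv,z):
    o,v=ray(p,uv); return o+v*(z-o[2])/v[2]
def dep(p,uv,d):
    o,v=ray(p,uv); return o+v*d
E
python3 - <<'E'
from h import *
np.set_printoptions(precision=4,suppress=True)
s=observe();print(s)
for n in ['side','top','wrist']:
    im,d,p=snap(n,n+'0'); print(n,p)
    for t in ['trigger_bar','release_plate','jaw_face','pin_head','station','servo_a','spare_pin']:
        r=landmark_of(n,t)[:1]
        for q in r:
            u=q['centre'];dd=d[int(u[1]),int(u[0])]
            print(t,q['p'],np.array(u),dep(p,u,dd) if dd>0 else None)
E
```

```text
pics
{'time': 0.0, 'q': array([65.3003, 21.7402, 99.3962, -0.0004, 58.9281, -1.9095]), 'qvel': array([ 0.0436, -0.0416, -0.0096, -0.0203, -0.0379,  0.0255]), 'tau': array([ -0.0019, -76.3749, -43.4338,   0.0648,   0.0427,  -0.0001]), 'eef_pos': array([0.271 , 0.645 , 0.2133]), 'orientation': array([[-0.9219,  0.3874, -0.0005],
       [ 0.3874,  0.9219, -0.001 ],
       [ 0.    , -0.0011, -1.    ]]), 'wrist_force': array([0.0093, 0.6174, 0.502 ]), 'ft_torque': array([ 0.008 , -0.0012,  0.0232]), 'width': 0.09129453459722144}
side {'intrinsics': array([[348.8103,   0.    , 253.5802],
       [  0.    , 348.8103, 190.1948],
       [  0.    ,   0.    ,   1.    ]]), 'origin': array([ 0.4375, -0.6638,  0.7959]), 'rotation': array([[ 0.9937,  0.0931, -0.063 ],
       [-0.1106,  0.7093, -0.6962],
       [-0.0202,  0.6987,  0.7151]])}
trigger_bar 0.93 [271.9 201.8] [ 0.5412 -0.0472  0.1121]
release_plate 0.7 [289.8 238.5] [ 0.575  -0.1378  0.0658]
jaw_face 0.94 [261.1 206.1] [ 0.5115 -0.053   0.1057]
pin_head 0.42 [257.1 196.7] [0.5096 0.0253 0.0597]
station 0.7 [272.2 232.3] [ 0.5355 -0.0987 
[... 406 characters left out ...]
64 ,  0.9863]])}
trigger_bar 0.65 [270.4 173.2] [ 0.5418 -0.0426  0.1125]
release_plate 0.63 [302.8 163.8] [ 0.5826 -0.1484  0.0647]
jaw_face 0.76 [252.6 178.7] [0.5428 0.0144 0.0154]
pin_head 0.46 [249.8 188.5] [0.5033 0.0226 0.0536]
station 0.66 [278.9 179.2] [ 0.5378 -0.0725  0.0334]
servo_a 0.67 [257.1 169.7] [ 0.5737 -0.0006  0.0145]
spare_pin 0.64 [296.7 189.9] [ 0.4998 -0.1291  0.0484]
wrist {'intrinsics': array([[279.5296,   0.    , 256.3338],
       [  0.    , 279.5296, 187.1515],
       [  0.    ,   0.    ,   1.    ]]), 'origin': array([0.2022, 0.6748, 0.384 ]), 'rotation': array([[ 0.3877, -0.8889, -0.2438],
       [ 0.9218,  0.3743,  0.1012],
       [ 0.0013, -0.264 ,  0.9645]])}
```

```bash
python3 - <<'E'
import cv2,numpy as np
a=cv2.imread('pics/side0.png')[140:330,180:400]; b=cv2.imread('pics/top0.png')[90:270,180:400]
cv2.imwrite('pics/a.png',cv2.resize(a,None,fx=3.4,fy=3.1,interpolation=2));cv2.imwrite('pics/b.png',cv2.resize(b,None,fx=3.4,fy=3.3,interpolation=2))
E
```

```text
(no output)
```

View pics/a.png

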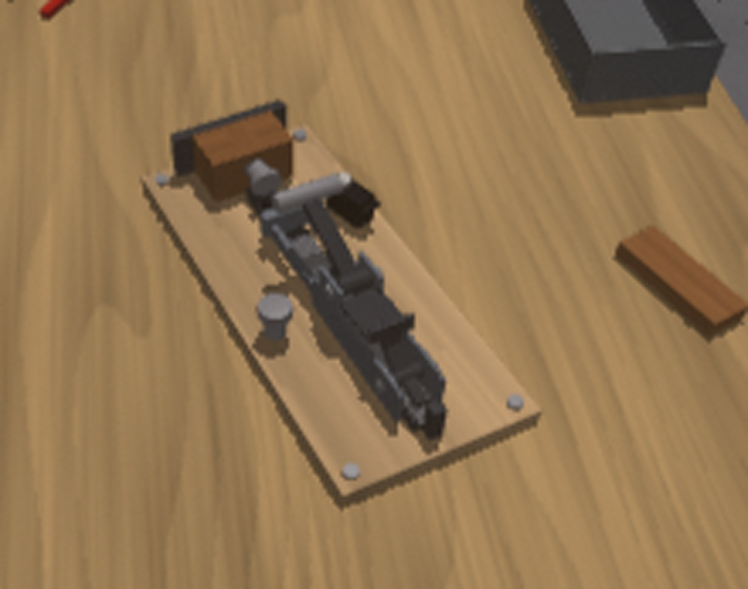

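View pics/b.png

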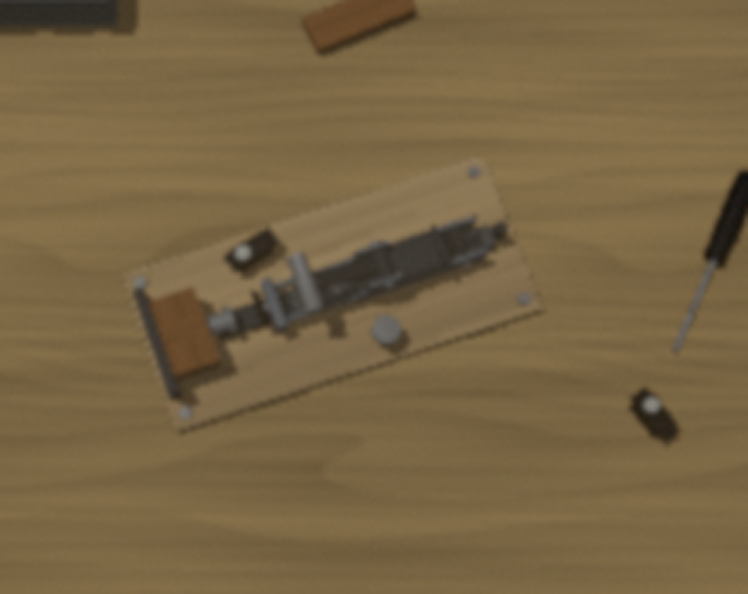

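View pics/top0.png

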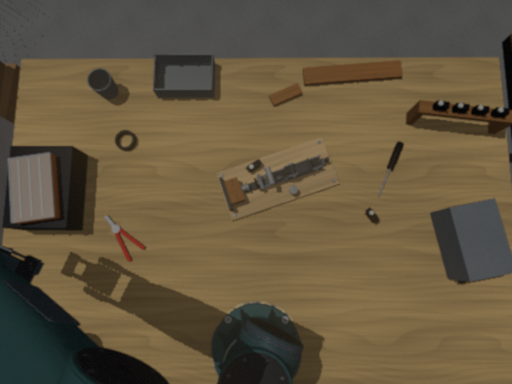

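```bash
cat >> h.py <<'E'
np.set_printoptions(precision=4,suppress=True)
E
python3 - <<'E'
from h import *
p=camera_params('top')
px=[(216.8,173.3),(322.6,137.6),(339.7,183.9),(232.9,220.9)]
C=np.array([atz(p,u,.016) for u in px]);print(C)
ps=camera_params('side')
qs=[(142,180),(277,103),(540,410),(342,495)]
# side corners: left-near of leg end, home end right, home end left ; 
S=np.array([atz(ps,(180+a/3.4,140+b/3.1),.016) for a,b in [(142,182),(305,125),(540,410),(342,497)]]);print(S)
for Q in (C,S): print(Q.mean(0),[np.linalg.norm(Q[i]-Q[i-1]) for i in range(4)])
x=(C[0]+C[3]-C[1]-C[2]);x/=np.linalg.norm(x);print('xaxis top',x,np.degrees(np.arctan2(x[1],x[0])))
x=(S[0]+S[1]-S[2]-S[3]);x/=np.linalg.norm(x);print('side',x,np.degrees(np.arctan2(x[1],x[0])))
for n,P in(('top',p),('side',ps)):
  get_image(n)
  for t in ['trigger_bar','release_plate','jaw_face','pin_head','station']:
    r=landmark_of(n,t)[0]; z={'trigger_bar':.106,'release_plate':.072,'station':0}.get(t,.048)
    print(n,t,r['p'],atz(P,r['centre'],z))
print(observe()['time'])
E
```

```text
[[ 0.561   0.1344  0.016 ]
 [ 0.6844 -0.2218  0.016 ]
 [ 0.5255 -0.2746  0.016 ]
 [ 0.4016  0.0784  0.016 ]]
[[ 0.4056  0.0719  0.016 ]
 [ 0.5625  0.1328  0.016 ]
 [ 0.6879 -0.2209  0.016 ]
 [ 0.5295 -0.278   0.016 ]]
[ 0.5431 -0.0709  0.016 ] [np.float64(0.1688840939802565), np.float64(0.3769062354463358), np.float64(0.16748777689842767), np.float64(0.3741664958780296)]
[ 0.5464 -0.0736  0.016 ] [np.float64(0.37120594001202756), np.float64(0.16830015924447192), np.float64(0.37523430372859284), np.float64(0.16837350626049818)]
xaxis top [-0.3293  0.9442  0.    ] 109.2238983904915
side [-0.334   0.9426  0.    ] 109.51417909153065
top trigger_bar 0.76 [ 0.5463 -0.0431  0.106 ]
top release_plate 0.74 [ 0.579  -0.1451  0.072 ]
top jaw_face 0.56 [0.529 0.017 0.048]
top pin_head 0.48 [0.5135 0.0299 0.048 ]
top station 0.74 [ 0.5424 -0.072   0.    ]
side trigger_bar 0.74 [ 0.4892 -0.1738  0.106 ]
side release_plate 0.69 [ 0.5718 -0.1451  0.072 ]
side jaw_face 0.83 [0.5153 0.0015 0.048 ]
side pin_head 0.57 [0.5045 0.0367 0.048 ]
side station 0.7 [ 0.5468 -0.0744  0.    ]
1.8
```

Call:
move_arm:
  rows:
    - [[-3,-3,0],[0,0,0.1],-1]
    - [[-6,-6,0],[0,0,0.2],-1]
    - [[-9,-9,0],[0,0,0.3],-1]
    - [[-12,-12,0],[0,0,0.4],-1]
    - [[-15,-15,0],[0,0,0.5],-1]
    - [[-18,-18,0],[0,0,0.6],-1]
    - [[-21,-21,0],[0,0,0.7],-1]
    - [[-24,-24,0],[0,0,0.8],-1]
    - [[-27,-27,0],[0,0,0.836],-1]
    - [[-30,-30,0],[0,0,0.836],-1]

```text
time: 2.63
eef_pos: [0.429, 0.2578, 0.2142]
orientation: [[-0.328, 0.945, 0.001], [0.945, 0.328, 0.0], [0.0, 0.001, -1.0]]
wrist_force: [0.8, 0.9, 1.0]
width: 0.0273
```

Call:
move_arm:
  rows:
    - [[-4,0.1,0],[0,0,0],-1]
    - [[-8,0.2,0],[0,0,0],-1]
    - [[-12,0.3,0],[0,0,0],-1]
    - [[-16,0.4,0],[0,0,0],-1]
    - [[-20,0.5,0],[0,0,0],-1]
    - [[-24,0.6,0],[0,0,0],-1]
    - [[-28,0.7,0],[0,0,0],-1]
    - [[-31,0.8,0],[0,0,0],-1]
    - [[-32.3,0.9,0],[0,0,0],-1]
    - [[-32.3,0.9,0],[0,0,0],-1]

```text
time: 3.47
eef_pos: [0.5448, -0.0444, 0.214]
orientation: [[-0.328, 0.945, 0.0], [0.945, 0.328, -0.0], [-0.0, 0.0, -1.0]]
wrist_force: [-0.1, 1.1, 0.9]
width: 0.0002
```

```bash
python3 - <<'E'
from h import *
s=observe();print(s['eef_pos'],s['width'],s['wrist_force'],s['time'])
im,d,p=snap('wrist','w1')
zz={'trigger_bar':.106,'release_plate':.072,'station':0,'spare_pin':.016,'servo_a':.016}
O=np.array([.5445,-.072]);X=np.array([-.3305,.9438]);Y=np.array([-.9438,-.3305])
for t in ['trigger_bar','release_plate','jaw_face','pin_head','station']:
    for r in landmark_of('wrist',t)[:1]:
        u=r['centre'];w=atz(p,u,zz.get(t,.048));e=w[:2]-O;print(t,r['p'],u,w,'st',e@X,e@Y)
cv2.imwrite('pics/w1b.png',cv2.resize(cv2.cvtColor(im,cv2.COLOR_RGB2BGR),(800,600)))
np.save('d1.npy',d);import pickle;pickle.dump(p,open('p1.pkl','wb'))
E
```

```text
[ 0.5448 -0.0444  0.214 ] 0.0001887293037286663 [-0.1002  1.0577  0.927 ] 3.4667
trigger_bar 0.63 [249.6, 179.7] [ 0.5361 -0.0397  0.106 ] st 0.03323526164459257 -0.0027151410282523613
release_plate 0.25 [253.6, 114.7] [0.5189 0.022  0.072 ] st 0.09719571664573359 -0.006867845219574078
jaw_face 0.86 [250.5, 128.5] [0.5204 0.0056 0.048 ] st 0.08114730179098717 -0.002922066177813412
pin_head 0.87 [248.9, 109.4] [0.5117 0.0255 0.048 ] st 0.10284144821972556 -0.0012503224682049914
station 0.72 [250.8, 184.2] [ 0.5459 -0.0707  0.    ] st 0.0007209804179037234 -0.0017528604949832351
```

View pics/w1b.png

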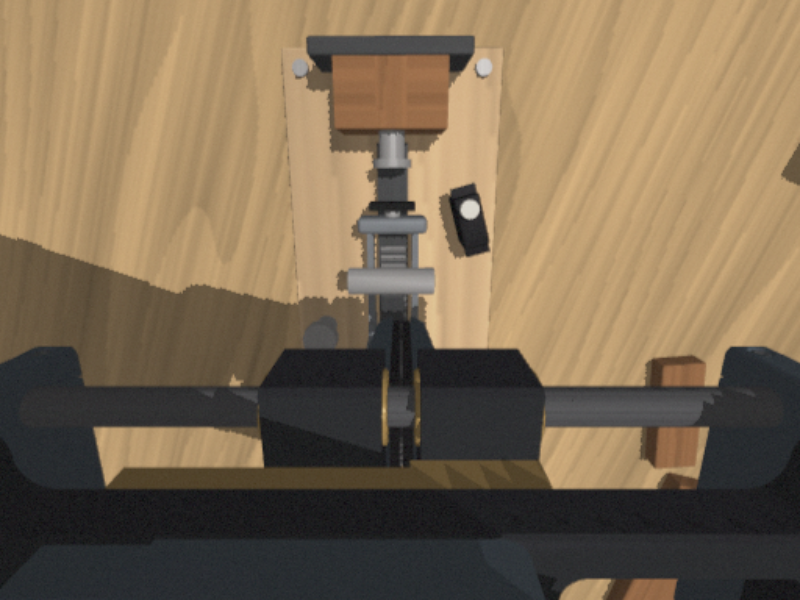

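```bash
python3 - <<'E'
from h import *
import pickle
d=np.load('d1.npy');p=pickle.load(open('p1.pkl','rb'))
O=np.array([.5464,-.0713]);X=np.array([-.3305,.9438]);Y=np.array([-.9438,-.3305])
P=[]
for v in range(90,215):
  for u in range(215,285):
    if d[v,u]>0:
      w=dep(p,(u,v),d[v,u]);P.append([(w[:2]-O)@X,(w[:2]-O)@Y,w[2],u,v])
P=np.array(P)
m=(P[:,2]>.095)&(P[:,2]<.13)&(P[:,4]<195);Q=P[m];print('rod',len(Q),Q.min(0),Q.max(0),Q.mean(0))
# profile along centerline
for v in range(95,215,3):
  q=P[(P[:,4]==v)&(abs(P[:,1])<.004)]
  if len(q):print(v,q.mean(0)[[0,2]],end=' ')
E
```

```text
rod 1026 [  0.0167  -0.0286   0.1018 222.     172.    ] [  0.0418   0.0269   0.1162 277.     194.    ] [  0.0332  -0.001    0.1117 249.7904 181.0117]
95 [0.1182 0.0567] 98 [0.115  0.0569] 101 [0.1118 0.0561] 104 [0.1085 0.0606] 107 [0.1053 0.0609] 110 [0.1022 0.029 ] 113 [0.0986 0.0298] 116 [0.0951 0.0297] 119 [0.0915 0.0291] 122 [0.0879 0.0296] 125 [0.0843 0.0293] 128 [0.0806 0.0296] 131 [0.0789 0.0586] 134 [0.0756 0.0585] 137 [0.0716 0.0528] 140 [0.0687 0.0579] 143 [0.0653 0.0584] 146 [0.0618 0.0583] 149 [0.0582 0.0573] 152 [0.0506 0.0289] 155 [0.0468 0.0291] 158 [0.0435 0.0325] 161 [0.0393 0.0306] 164 [0.0361 0.0342] 167 [0.0312 0.0286] 170 [0.0285 0.0346] 173 [0.041  0.1094] 176 [0.0386 0.1124] 179 [0.0358 0.1135] 182 [0.0329 0.1143] 185 [0.0295 0.1133] 188 [0.0256 0.1104] 191 [0.021  0.1053] 194 [0.0173 0.1039] 197 [0.0135 0.1022] 200 [0.0096 0.1005] 203 [0.0167 0.1318] 206 [0.044  0.2192] 209 [0.0441 0.225 ] 212 [0.0442 0.2304]
```

Call:
move_arm:
  rows:
    - [[0.5,-0.3,3],[0,0,0],-1]
    - [[1.1,-0.6,6],[0,0,0],-1]
    - [[1.1,-0.6,8.5],[0,0,0],-1]
    - [[1.1,-0.6,9.6],[0,0,0],-1]
    - [[1.1,-0.6,9.9],[0,0,0],-1]
    - [[1.1,-0.6,10.4],[0,0,0],-1]
    - [[1.1,-0.6,10.8],[0,0,0],-1]

```text
time: 4.35
eef_pos: [0.5359, -0.0336, 0.1072]
orientation: [[-0.331, 0.944, 0.002], [0.944, 0.331, 0.0], [-0.001, 0.002, -1.0]]
wrist_force: [-2.2, 4.8, 13.4]
width: 0.0004
```

Call:
move_arm:
  rows:
    - [[0,0,0],[0,0,0],-1]
    - [[0,0,0],[0,0,0],-1]

```text
time: 4.52
eef_pos: [0.536, -0.0338, 0.1074]
orientation: [[-0.331, 0.944, 0.002], [0.944, 0.331, -0.0], [-0.001, 0.002, -1.0]]
wrist_force: [-0.6, 0.9, 4.2]
width: 0.0006
```

```bash
python3 - <<'E'
from h import *
im,d,p=snap('wrist','w2')
cv2.imwrite('pics/w2b.png',cv2.resize(cv2.cvtColor(im,cv2.COLOR_RGB2BGR)[80:320,120:400],(800,600)))
E
```

```text
(no output)
```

View pics/w2b.png

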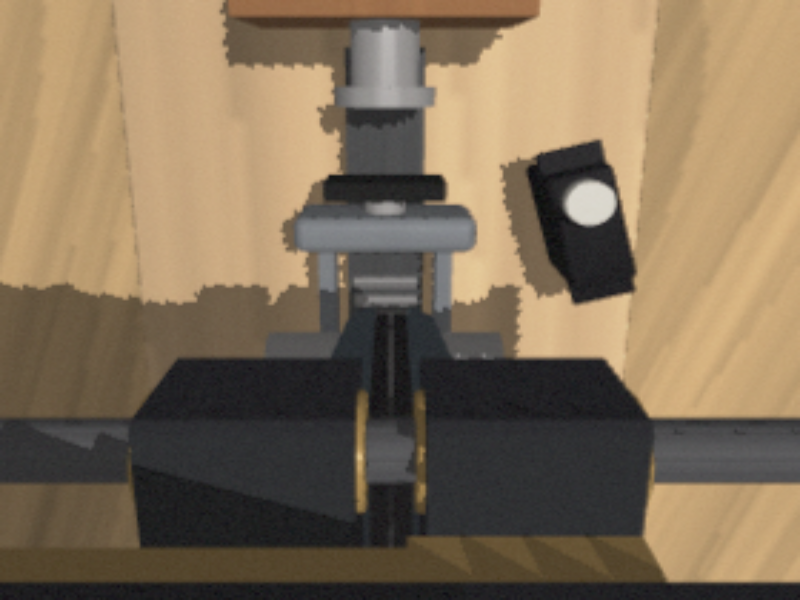

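Call:
move_arm:
  rows:
    - [[0,0,0.4],[0,0,0],-1]
    - [[0,0,0.8],[0,0,0],-1]
    - [[0.1,0,1.2],[0,0,0],-1]
    - [[0.2,0,1.6],[0,0,0],-1]
    - [[0.4,0,2.0],[0,0,0],-1]
    - [[0.6,0,2.4],[0,0,0],-1]
    - [[0.8,0,2.8],[0,0,0],-1]
    - [[1.0,0,3.2],[0,0,0],-1]
    - [[1.1,0,3.6],[0,0,0],-1]
    - [[1.2,0,3.9],[0,0,0],-1]

```text
time: 5.4
eef_pos: [0.5314, -0.0224, 0.0673]
orientation: [[-0.331, 0.944, 0.001], [0.944, 0.331, -0.0], [-0.0, 0.001, -1.0]]
wrist_force: [0.3, 1.9, 5.9]
width: 0.0005
```

```bash
cat >> h.py <<'E'
O=np.array([.5464,-.0713]);X=np.array([-.3305,.9438]);Y=np.array([-.9438,-.3305])
def st(w): e=np.array(w[:2])-O; return np.array([e@X,e@Y])
def look(f):
    s=observe();im,d,p=snap('wrist',f)
    cv2.imwrite('pics/'+f+'b.png',cv2.resize(cv2.cvtColor(im,cv2.COLOR_RGB2BGR)[40:280,120:400],(800,600)))
    print('t',s['time'],'tcp',s['eef_pos'],st(s['eef_pos']),'F',s['wrist_force'])
    for t in ['jaw_face','pin_head','trigger_bar']:
        for r in landmark_of('wrist',t)[:1]:
            print(t,r['p'],r['centre'],st(atz(p,r['centre'],.048 if t!='trigger_bar' else .106)))
    return im,d,p
E
python3 -c "
from h import *
look('w3')"
```

```text
t 5.4 tcp [ 0.5314 -0.0224  0.0673] [ 0.0511 -0.002 ] F [0.3202 1.9065 5.892 ]
jaw_face 0.91 [253.0, 149.4] [0.1012 0.0002]
pin_head 0.56 [256.5, 146.0] [ 0.1035 -0.0022]
trigger_bar 0.86 [253.0, 210.2] [ 0.0786 -0.0003]
```

View pics/w3b.png

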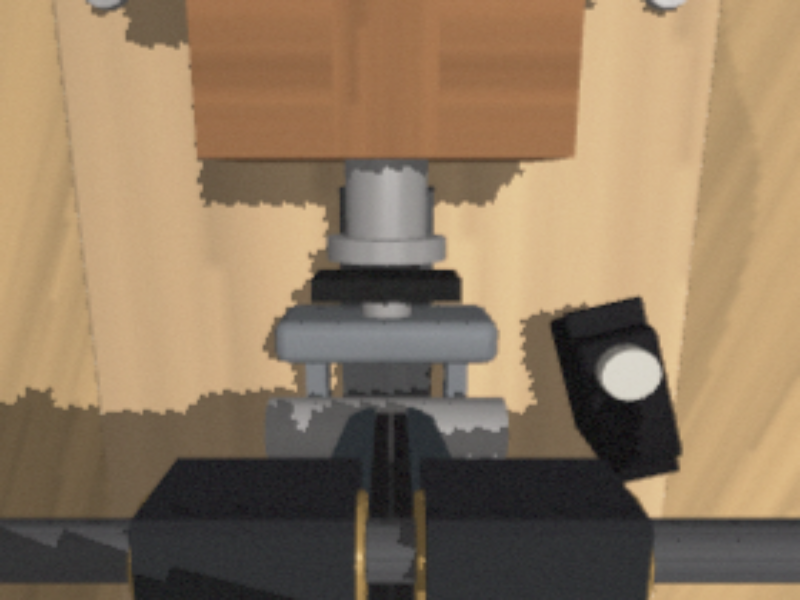

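Call:
move_arm:
  rows:
    - [[0,0,-1.2],[0,0,0],-1]
    - [[-0.1,0,-2.4],[0,0,0],-1]
    - [[-0.2,0,-3.6],[0,0,0],-1]
    - [[-0.2,0,-4.6],[0,0,0],-1]
    - [[-0.2,0,-5.1],[0,0,0],-1]
    - [[-0.2,0,-5.1],[0,0,0],-1]

```text
time: 6.1
eef_pos: [0.5321, -0.0246, 0.1196]
orientation: [[-0.331, 0.944, 0.002], [0.944, 0.331, -0.0], [-0.001, 0.002, -1.0]]
wrist_force: [0.3, -0.5, 0.2]
width: 0.0003
```

```bash
python3 -c "
from h import *
look('w4')"
```

```text
t 6.1 tcp [ 0.5321 -0.0246  0.1196] [ 0.0488 -0.002 ] F [ 0.2601 -0.5358  0.1697]
jaw_face 0.74 [255.3, 141.6] [ 0.0986 -0.0013]
pin_head 0.58 [255.3, 136.7] [ 0.1027 -0.0013]
```

View pics/w4b.png

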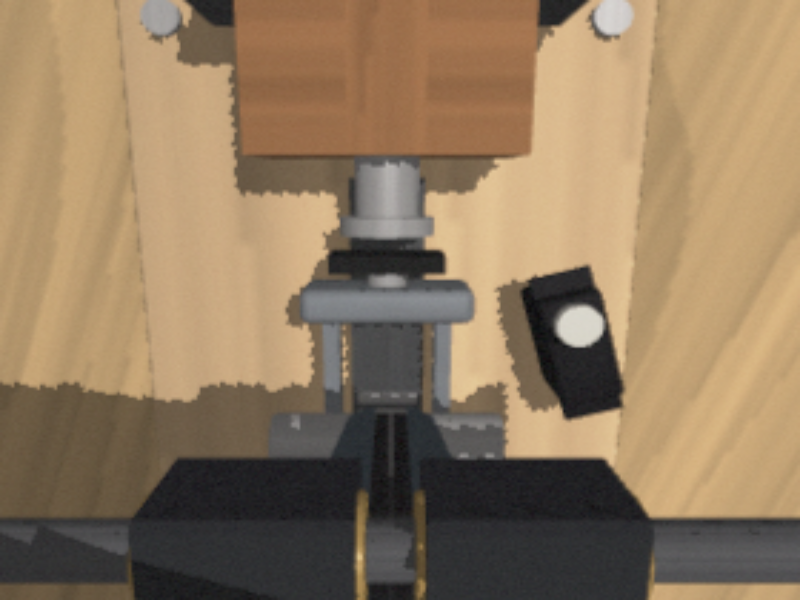

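Call:
move_arm:
  rows:
    - [[0,0,0.5],[0,0,0],-1]
    - [[0.1,0,1.0],[0,0,0],-1]
    - [[0.2,0,1.5],[0,0,0],-1]
    - [[0.3,0,2.0],[0,0,0],-1]
    - [[0.4,0,2.5],[0,0,0],-1]
    - [[0.6,0,3.0],[0,0,0],-1]
    - [[0.8,0,3.5],[0,0,0],-1]
    - [[1.0,0,4.0],[0,0,0],-1]
    - [[1.2,0,4.5],[0,0,0],-1]
    - [[1.4,0,5.05],[0,0,0],-1]

```text
time: 7.13
eef_pos: [0.5268, -0.0109, 0.067]
orientation: [[-0.331, 0.944, 0.0], [0.944, 0.331, 0.0], [0.0, 0.0, -1.0]]
wrist_force: [-1.1, 2.1, 12.1]
width: 0.0003
```

Call:
move_arm:
  rows:
    - [[0,0,-1.2],[0,0,0],-1]
    - [[-0.1,0,-2.4],[0,0,0],-1]
    - [[-0.2,0,-3.6],[0,0,0],-1]
    - [[-0.3,0,-4.6],[0,0,0],-1]
    - [[-0.3,0,-5.0],[0,0,0],-1]
    - [[-0.3,0,-5.0],[0,0,0],-1]

```text
time: 7.63
eef_pos: [0.5286, -0.0142, 0.1191]
orientation: [[-0.33, 0.944, 0.003], [0.944, 0.33, -0.0], [-0.001, 0.002, -1.0]]
wrist_force: [-0.5, -0.3, -0.1]
width: -0.0001
```

```bash
python3 -c "
from h import *
look('w5')"
```

```text
t 7.6333 tcp [ 0.5286 -0.0142  0.1191] [ 0.0597 -0.002 ] F [-0.5341 -0.3443 -0.1085]
jaw_face 0.85 [253.7, 139.9] [ 0.111 -0.   ]
pin_head 0.71 [255.0, 141.1] [ 0.11   -0.0011]
trigger_bar 0.73 [255.9, 210.6] [ 0.0681 -0.0018]
```

View pics/w5b.png

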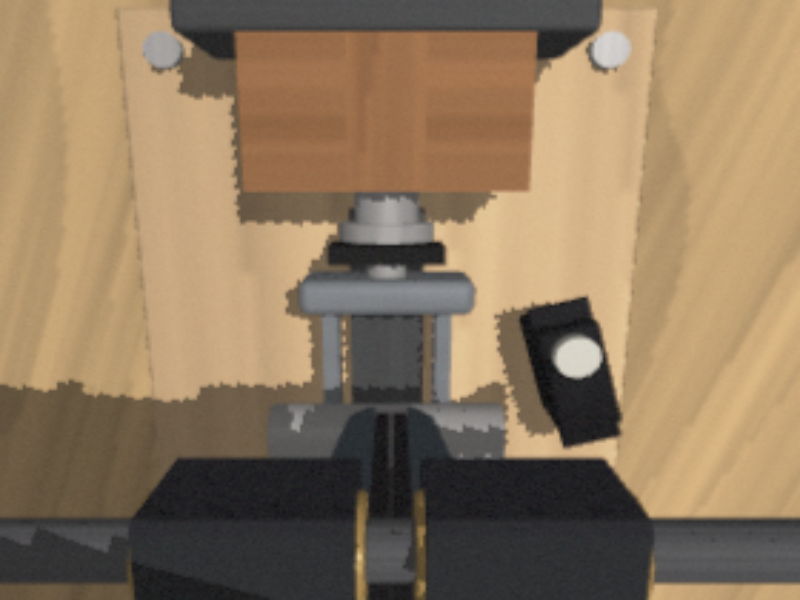

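Call:
move_arm:
  rows:
    - [[0.1,0,0.5],[0,0,0],-1]
    - [[0.2,0,1.0],[0,0,0],-1]
    - [[0.3,0,1.4],[0,0,0],-1]
    - [[0.4,0,1.8],[0,0,0],-1]
    - [[0.5,0,2.1],[0,0,0],-1]
    - [[0.6,0,2.4],[0,0,0],-1]
    - [[0.7,0,2.7],[0,0,0],-1]
    - [[0.8,0,3.0],[0,0,0],-1]
    - [[0.9,0,3.2],[0,0,0],-1]
    - [[1.0,0,3.4],[0,0,0],-1]

```text
time: 8.67
eef_pos: [0.5245, -0.0043, 0.0832]
orientation: [[-0.331, 0.944, -0.0], [0.944, 0.331, 0.0], [0.0, 0.0, -1.0]]
wrist_force: [-1.7, 3.2, 9.8]
width: 0.0004
```

Call:
move_arm:
  rows:
    - [[0,0,0.1],[0,0,0],-1]
    - [[0.1,0,0.2],[0,0,0],-1]
    - [[0.1,0,0.3],[0,0,0],-1]
    - [[0.2,0,0.4],[0,0,0],-1]
    - [[0.2,0,0.5],[0,0,0],-1]
    - [[0.3,0,0.6],[0,0,0],-1]

```text
time: 9.17
eef_pos: [0.5237, -0.0017, 0.0773]
orientation: [[-0.331, 0.944, 0.0], [0.944, 0.331, -0.0], [-0.0, 0.0, -1.0]]
wrist_force: [-0.2, -2.2, 7.4]
width: 0.0008
```

Call:
move_arm:
  rows:
    - [[0,0,0.1],[0,0,0],-1]
    - [[0.1,0,0.2],[0,0,0],-1]
    - [[0.1,0,0.3],[0,0,0],-1]
    - [[0.2,0,0.4],[0,0,0],-1]
    - [[0.2,0,0.4],[0,0,0],-1]

```text
time: 9.58
eef_pos: [0.523, 0.0002, 0.0731]
orientation: [[-0.331, 0.944, 0.0], [0.944, 0.331, -0.0], [-0.0, 0.0, -1.0]]
wrist_force: [0.5, -0.2, 5.1]
width: 0.0007
```

```bash
python3 -c "
from h import *
look('w6')"
```

```text
t 9.5833 tcp [0.523  0.0002 0.0731] [ 0.0752 -0.0015] F [ 0.4807 -0.1836  5.0563]
jaw_face 0.91 [255.9, 145.1] [ 0.1275 -0.0013]
pin_head 0.83 [257.7, 151.6] [ 0.123  -0.0025]
trigger_bar 0.64 [254.6, 208.5] [ 0.1015 -0.0006]
```

View pics/w6b.png

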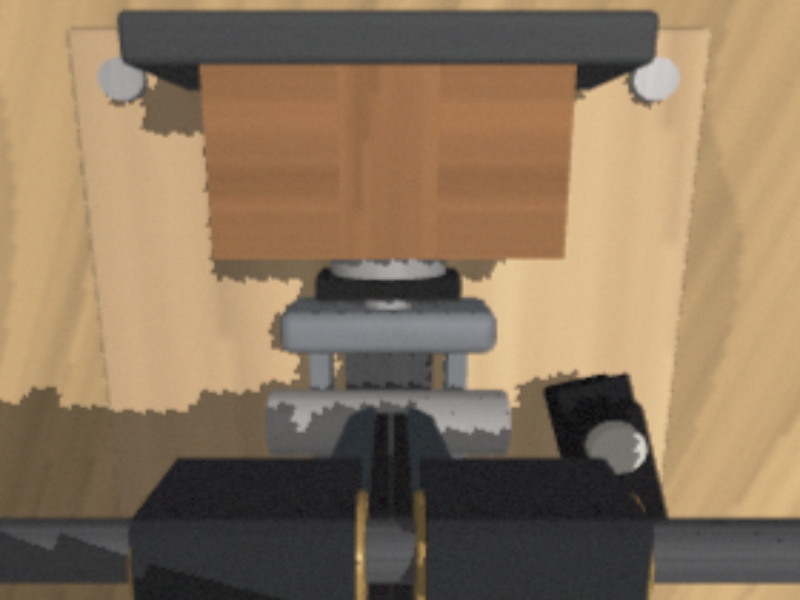

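Call:
move_arm:
  rows:
    - [[0,0,0.1],[0,0,0],-1]
    - [[0.1,0,0.2],[0,0,0],-1]
    - [[0.1,0,0.2],[0,0,0],-1]

```text
time: 10.03
eef_pos: [0.5227, 0.0011, 0.0712]
orientation: [[-0.331, 0.944, 0.0], [0.944, 0.331, -0.0], [-0.0, 0.0, -1.0]]
wrist_force: [-0.2, -0.6, 7.0]
width: 0.0005
```

Call:
move_arm:
  rows:
    - [[0,0,0.1],[0,0,0],-1]
    - [[0.1,0,0.2],[0,0,0],-1]
    - [[0.1,0,0.2],[0,0,0],-1]

```text
time: 10.28
eef_pos: [0.5225, 0.002, 0.0693]
orientation: [[-0.331, 0.944, 0.001], [0.944, 0.331, -0.0], [-0.001, 0.0, -1.0]]
wrist_force: [0.2, -2.4, 9.2]
width: 0.0004
```

Call:
move_arm:
  rows:
    - [[0,0,-1],[0,0,0],-1]
    - [[-0.1,0,-2.2],[0,0,0],-1]
    - [[-0.2,0,-3.4],[0,0,0],-1]
    - [[-0.4,0,-4.4],[0,0,0],-1]
    - [[-0.5,0,-4.8],[0,0,0],-1]
    - [[-0.5,0,-4.8],[0,0,0],-1]

```text
time: 10.78
eef_pos: [0.5245, -0.0029, 0.1189]
orientation: [[-0.33, 0.944, 0.002], [0.944, 0.33, -0.0], [-0.001, 0.002, -1.0]]
wrist_force: [-0.5, -0.1, -0.4]
width: 0.0007
```

```bash
python3 -c "
from h import *
look('w7')"
```

```text
t 10.7833 tcp [ 0.5245 -0.0029  0.1189] [ 0.0717 -0.0019] F [-0.4789 -0.1458 -0.4071]
jaw_face 0.74 [251.7, 135.5] [0.1267 0.0018]
pin_head 0.79 [256.1, 144.1] [ 0.1194 -0.002 ]
trigger_bar 0.6 [254.5, 212.5] [ 0.0788 -0.0007]
```

View pics/w7b.png

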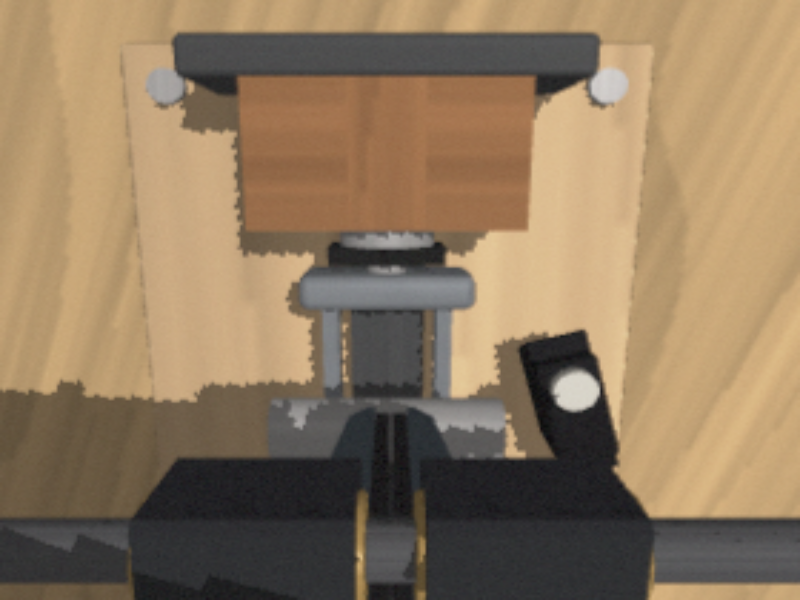

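Call:
move_arm:
  rows:
    - [[0.1,0,0.4],[0,0,0],-1]
    - [[0.2,0,0.8],[0,0,0],-1]
    - [[0.3,0,1.2],[0,0,0],-1]
    - [[0.4,0,1.5],[0,0,0],-1]
    - [[0.4,0,1.7],[0,0,0],-1]
    - [[0.4,0,1.9],[0,0,0],-1]
    - [[0.4,0,2.1],[0,0,0],-1]
    - [[0.4,0,2.1],[0,0,0],-1]

```text
time: 11.65
eef_pos: [0.5229, 0.0015, 0.0967]
orientation: [[-0.33, 0.944, 0.001], [0.944, 0.33, 0.001], [0.0, 0.001, -1.0]]
wrist_force: [-3.1, 4.6, 16.6]
width: 0.0003
```

Call:
move_arm:
  rows:
    - [[0,0,0.1],[0,0,0],-1]
    - [[0.1,0,0.2],[0,0,0],-1]
    - [[0.1,0,0.3],[0,0,0],-1]
    - [[0.1,0,0.3],[0,0,0],-1]

```text
time: 11.98
eef_pos: [0.5228, 0.0026, 0.0941]
orientation: [[-0.33, 0.944, 0.001], [0.944, 0.33, 0.001], [0.0, 0.001, -1.0]]
wrist_force: [-4.8, 6.8, 22.7]
width: 0.0005
```

Call:
move_arm:
  rows:
    - [[0,0,0.1],[0,0,0],-1]
    - [[0.1,0,0.2],[0,0,0],-1]
    - [[0.1,0,0.3],[0,0,0],-1]
    - [[0.1,0,0.3],[0,0,0],-1]

```text
time: 12.32
eef_pos: [0.5227, 0.0036, 0.0914]
orientation: [[-0.33, 0.944, 0.001], [0.944, 0.33, 0.001], [0.0, 0.001, -1.0]]
wrist_force: [-6.0, 6.4, 25.9]
width: 0.0002
```

My two batched presses drove the force to 26 N, above the intended 14 N. I'm backing off now.

Call:
move_arm:
  rows:
    - [[-0.1,0,-0.3],[0,0,0],-1]
    - [[-0.2,0,-0.6],[0,0,0],-1]
    - [[-0.2,0,-0.6],[0,0,0],-1]

```text
time: 12.57
eef_pos: [0.5236, 0.0009, 0.0973]
orientation: [[-0.331, 0.944, 0.002], [0.944, 0.331, -0.0], [-0.001, 0.002, -1.0]]
wrist_force: [0.3, -1.3, 9.9]
width: 0.0005
```

```bash
python3 -c "
from h import *
look('w8')"
```

```text
t 12.5667 tcp [0.5236 0.0009 0.0973] [ 0.0757 -0.0023] F [ 0.2828 -1.3092  9.8605]
jaw_face 0.66 [252.3, 142.4] [0.1272 0.0007]
pin_head 0.79 [255.5, 149.9] [ 0.1213 -0.0018]
trigger_bar 0.77 [254.0, 207.9] [ 0.0938 -0.0009]
```

View pics/w8b.png

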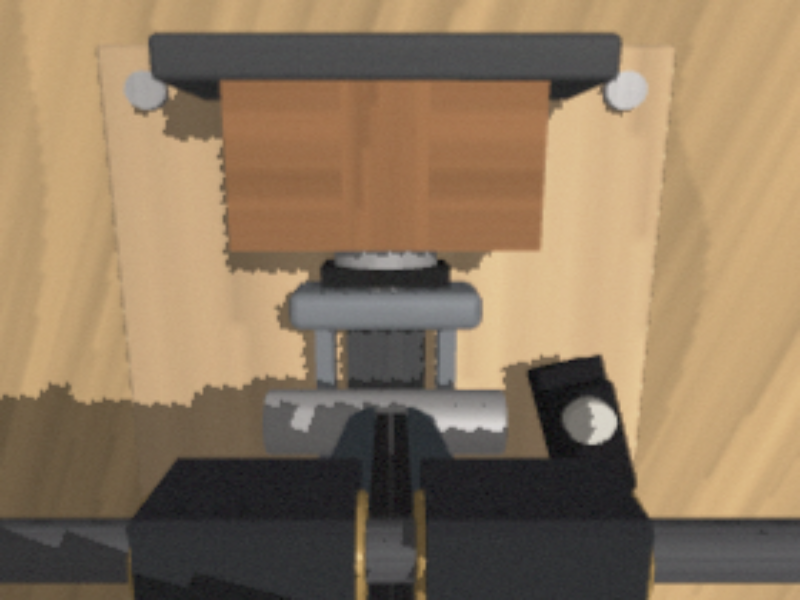

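Call:
move_arm:
  rows:
    - [[0,0,0.1],[0,0,0],-1]
    - [[0,0,0.1],[0,0,0],-1]
    - [[0,0,0.1],[0,0,0],-1]

```text
time: 13.02
eef_pos: [0.5234, 0.0013, 0.0961]
orientation: [[-0.331, 0.944, 0.002], [0.944, 0.331, 0.0], [-0.0, 0.002, -1.0]]
wrist_force: [-2.1, 2.8, 16.8]
width: 0.0001
```

Call:
move_arm:
  rows:
    - [[0,0,-0.05],[0,0,0],-1]
    - [[0,0,-0.05],[0,0,0],-1]

```text
time: 13.18
eef_pos: [0.5234, 0.0012, 0.0965]
orientation: [[-0.331, 0.944, 0.002], [0.944, 0.331, 0.0], [-0.001, 0.002, -1.0]]
wrist_force: [-0.8, 1.6, 14.0]
width: 0.0004
```

Call:
move_arm:
  rows:
    - [[0,0,-0.02],[0,0,0],-1]
    - [[0,0,-0.02],[0,0,0],-1]
    - [[0,0,-0.02],[0,0,0],-1]
    - [[0,0,-0.02],[0,0,0],-1]

```text
time: 13.52
eef_pos: [0.5234, 0.0012, 0.0967]
orientation: [[-0.331, 0.944, 0.002], [0.944, 0.331, 0.0], [-0.001, 0.002, -1.0]]
wrist_force: [0.3, 2.1, 12.8]
width: 0.0004
```

Call:
move_arm:
  rows:
    - [[0,0,0],[0,0,0],-1]
    - [[0,0,0],[0,0,0],-1]
    - [[0,0,0],[0,0,0],-1]
    - [[0,0,0],[0,0,0],-1]
    - [[0,0,0],[0,0,0],-1]
    - [[0,0,0],[0,0,0],-1]
    - [[0,0,0],[0,0,0],-1]

```text
time: 14.1
eef_pos: [0.5234, 0.0012, 0.0967]
orientation: [[-0.331, 0.944, 0.002], [0.944, 0.331, 0.0], [-0.001, 0.002, -1.0]]
wrist_force: [-0.7, 1.5, 12.6]
width: 0.0003
```

Call:
move_arm:
  rows:
    - [[0,0,0],[0,0,0],-1]
    - [[0,0,0],[0,0,0],-1]
    - [[0,0,0],[0,0,0],-1]
    - [[0,0,0],[0,0,0],-1]
    - [[0,0,0],[0,0,0],-1]
    - [[0,0,0],[0,0,0],-1]
    - [[0,0,0],[0,0,0],-1]

```text
time: 14.68
eef_pos: [0.5234, 0.0012, 0.0967]
orientation: [[-0.331, 0.944, 0.002], [0.944, 0.331, 0.0], [-0.001, 0.002, -1.0]]
wrist_force: [-0.3, 0.9, 13.1]
width: 0.0005
```

Call:
move_arm:
  rows:
    - [[0,0,-1],[0,0,0],-1]
    - [[0,0,-2.5],[0,0,0],-1]
    - [[0,0,-4.5],[0,0,0],-1]
    - [[0,0,-6.5],[0,0,0],-1]
    - [[-2,0,-8],[0,0,0],-1]
    - [[0,0,-9],[0,0,0],-1]
    - [[0,0,-10],[0,0,0],-1]
    - [[0,0,-10],[0,0,0],-1]

```text
time: 15.35
eef_pos: [0.523, 0.0013, 0.1976]
orientation: [[-0.332, 0.943, 0.002], [0.943, 0.332, -0.0], [-0.001, 0.002, -1.0]]
wrist_force: [0.6, -0.8, 0.9]
width: 0.0001
```

```bash
python3 - <<'E'
from h import *
im,d,p=look('w9')
cv2.imwrite('pics/w9c.png',cv2.resize(cv2.cvtColor(im,cv2.COLOR_RGB2BGR)[60:240,150:360],(800,600),interpolation=cv2.INTER_CUBIC))
for v in range(100,215,2):
  w=[dep(p,(u,v),d[v,u]) for u in range(250,256) if d[v,u]>0]
  if w: w=np.mean(w,0);print(v,round(st(w)[0],4),round(w[2],4),end=' | ')
for n in ('side','top'):
  im,d,p=snap(n,n+'9')
  for t,z in (('trigger_bar',.106),('release_plate',.072),('jaw_face',.048),('pin_head',.048)):
    for r in landmark_of(n,t)[:1]: print(n,t,r['p'],r['centre'],st(atz(p,r['centre'],z)))
  if n=='side':
    cv2.imwrite('pics/s9c.png',cv2.resize(cv2.cvtColor(im,cv2.COLOR_RGB2BGR)[150:300,220:350],(800,600),interpolation=cv2.INTER_CUBIC))
E
```

```text
t 15.35 tcp [0.523  0.0013 0.1976] [ 0.0762 -0.0019] F [ 0.6357 -0.8364  0.9283]
jaw_face 0.84 [255.5, 131.1] [ 0.1294 -0.0013]
pin_head 0.41 [257.5, 141.8] [ 0.1175 -0.0036]
trigger_bar 0.86 [255.0, 187.1] [ 0.0801 -0.0008]
100 0.1621 0.0678 | 102 0.1602 0.067 | 104 0.1582 0.0667 | 106 0.1562 0.0671 | 108 0.1542 0.0677 | 110 0.1523 0.0673 | 112 0.1503 0.0666 | 114 0.1483 0.0678 | 116 0.1462 0.0675 | 118 0.1442 0.0678 | 120 0.1422 0.0669 | 122 0.1402 0.0679 | 124 0.1381 0.0672 | 126 0.136 0.0673 | 128 0.134 0.0669 | 130 0.1319 0.0673 | 132 0.1294 0.0611 | 134 0.1273 0.0611 | 136 0.1252 0.0613 | 138 0.1227 0.0582 | 140 0.1206 0.0585 | 142 0.1174 0.0495 | 144 0.1158 0.0544 | 146 0.114 0.0579 | 148 0.1119 0.0587 | 150 0.1096 0.0585 | 152 0.1074 0.0584 | 154 0.105 0.0576 | 156 0.0983 0.0289 | 158 0.0959 0.0294 | 160 0.0934 0.0292 | 162 0.0909 0.0292 | 164 0.0886 0.0297 | 166 0.0859 0.0288 | 168 0.0835 0.0292 | 170 0.0809 0.0291 | 172 0.0784 0.0291 | 174 0.076 0.0295 | 176 0.0734 0.0292 | 178 0.0708 0.0293 | 180 0.0876 0.1077 | 182 0.0864 0.1108 | 184 0.0848 0.1122 | 186 0.0832 0.1137 | 188 0.0812 0.1133 | 190 0.0795 0.1142 | 192 0.0773 0.1135 | 194 0.0753 0.1134 | 196 0.0725 0.1107 | 198 0.0689 0.1057 | 200 0.0666 0.105 | 202 0.0642 0.1041 | 204 0.0724 0.1345 | 206 0.0931 0.1994 | 208 0.0929 0.2025 | 210 0.0933 0.2072 | 212 0.0934 0.211 | 214 0.0931 0.2135 | side trigger_bar 0.66 [260.1, 193.0] [0.0728 0.0079]
side release_plate 0.71 [283.0, 228.3] [-0.0395 -0.0029]
side jaw_face 0.57 [254.6, 195.4] [0.1214 0.0024]
top release_plate 0.59 [290.3, 169.5] [-0.0393 -0.003 ]
```

View pics/w9c.png

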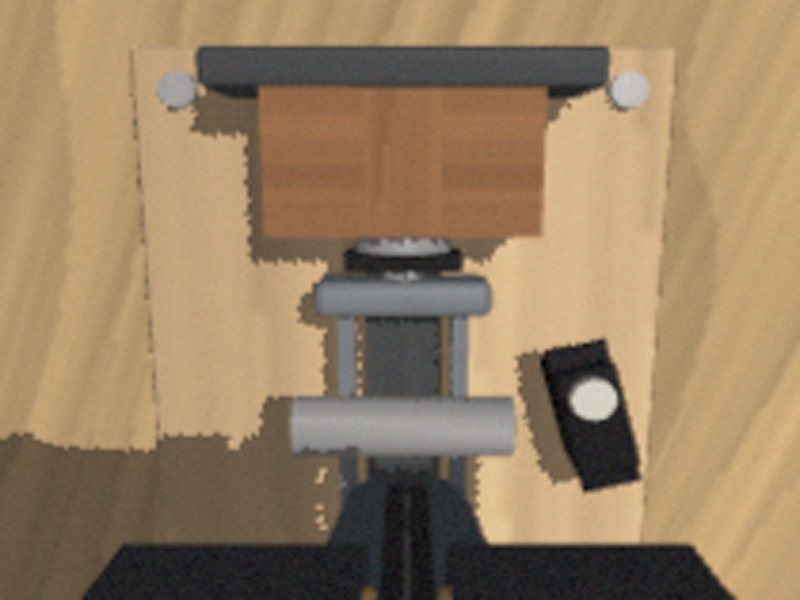

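View pics/s9c.png

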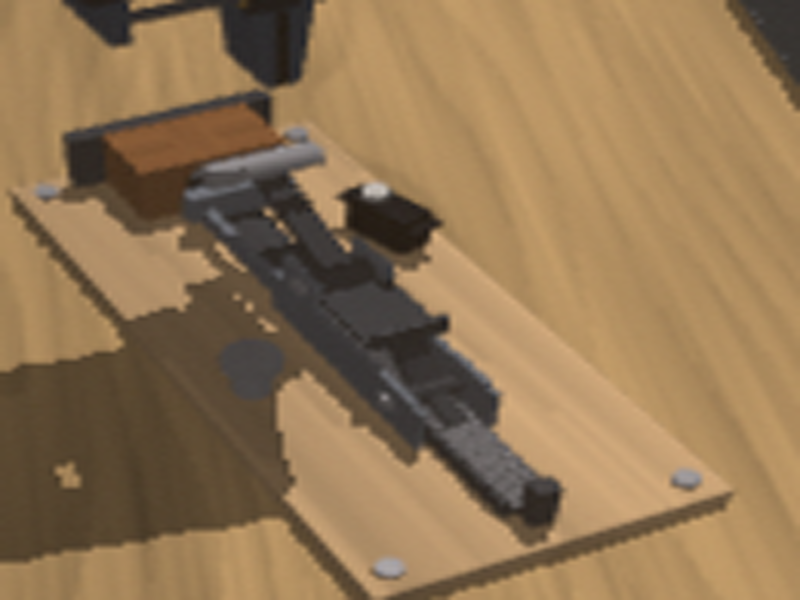

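Call:
move_arm:
  rows:
    - [[-3,0,1],[0,0,0],-1]
    - [[-6.5,0,2],[0,0,0],-1]
    - [[-10,0,3.5],[0,0,0],-1]
    - [[-11.2,0,6],[0,0,0],-1]
    - [[-11.2,0,8.5],[0,0,0],-1]
    - [[-11.2,0,10.5],[0,0,0],-1]
    - [[-11.2,0,11.5],[0,0,0],-1]
    - [[-11.2,0,11.5],[0,0,0],-1]

```text
time: 16.72
eef_pos: [0.5582, -0.1044, 0.0792]
orientation: [[-0.331, 0.944, -0.003], [0.944, 0.331, 0.001], [0.002, -0.003, -1.0]]
wrist_force: [0.2, -0.0, -0.2]
width: 0.0003
```

```bash
python3 - <<'E'
from h import *
s=observe();print(s['eef_pos'],st(s['eef_pos']),s['wrist_force'],s['ft_torque'])
im,d,p=snap('side','s10')
cv2.imwrite('pics/s10c.png',cv2.resize(cv2.cvtColor(im,cv2.COLOR_RGB2BGR)[150:300,220:350],(800,600),interpolation=cv2.INTER_CUBIC))
E
```

```text
[ 0.5582 -0.1044  0.0792] [-0.0351 -0.0002] [ 0.1824 -0.0277 -0.1612] [-0.0761  0.0654 -0.0557]
```

View pics/s10c.png

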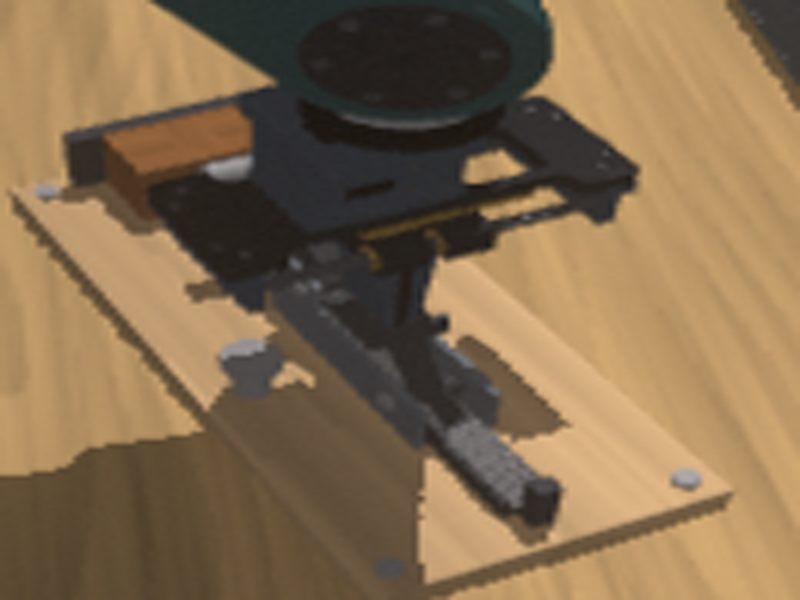

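Call:
move_arm:
  rows:
    - [[0,0,0.3],[0,0,0],-1]
    - [[0,0,0.6],[0,0,0],-1]
    - [[0,0,0.9],[0,0,0],-1]
    - [[0,0,1.1],[0,0,0],-1]
    - [[0,0,1.1],[0,0,0],-1]

```text
time: 17.18
eef_pos: [0.56, -0.1041, 0.0711]
orientation: [[-0.331, 0.944, 0.001], [0.944, 0.331, 0.001], [0.0, 0.001, -1.0]]
wrist_force: [-3.9, 7.9, 12.9]
width: 0.0004
```

Call:
move_arm:
  rows:
    - [[0,0,0.1],[0,0,0],-1]
    - [[0.1,0,0.2],[0,0,0],-1]
    - [[0.1,0,0.3],[0,0,0],-1]
    - [[0.1,0,0.4],[0,0,0],-1]

```text
time: 17.52
eef_pos: [0.5597, -0.1031, 0.0674]
orientation: [[-0.331, 0.944, 0.001], [0.944, 0.331, 0.0], [0.0, 0.001, -1.0]]
wrist_force: [-1.0, 2.6, 6.1]
width: 0.0003
```

Call:
move_arm:
  rows:
    - [[0,0,0.2],[0,0,0],-1]
    - [[0.1,0,0.4],[0,0,0],-1]
    - [[0.2,0,0.6],[0,0,0],-1]
    - [[0.2,0,0.6],[0,0,0],-1]

```text
time: 17.85
eef_pos: [0.5591, -0.1018, 0.0605]
orientation: [[-0.331, 0.944, 0.001], [0.944, 0.331, -0.0], [-0.001, 0.001, -1.0]]
wrist_force: [-1.2, 1.9, 8.8]
width: 0.0005
```

Call:
move_arm:
  rows:
    - [[0,0,0.1],[0,0,0],-1]
    - [[0,0,0.2],[0,0,0],-1]
    - [[0,0,0.2],[0,0,0],-1]

```text
time: 18.1
eef_pos: [0.5596, -0.1022, 0.0596]
orientation: [[-0.331, 0.944, 0.002], [0.944, 0.331, -0.001], [-0.001, 0.001, -1.0]]
wrist_force: [-5.7, 0.6, 24.5]
width: 0.0006
```

```bash
python3 - <<'E'
from h import *
s=observe();print(s['eef_pos'],st(s['eef_pos']),s['wrist_force'],s['ft_torque'])
im,d,p=snap('side','s11')
cv2.imwrite('pics/s11c.png',cv2.resize(cv2.cvtColor(im,cv2.COLOR_RGB2BGR)[150:300,220:350],(800,600),interpolation=cv2.INTER_CUBIC))
im,d,p=look('w11')
E
```

```text
[ 0.5596 -0.1022  0.0596] [-0.0335 -0.0022] [-5.652   0.5575 24.5367] [-0.3799  0.9961 -0.0276]
t 18.15 tcp [ 0.5596 -0.1022  0.0596] [-0.0335 -0.0022] F [-5.6701  0.053  24.472 ]
trigger_bar 0.88 [253.0, 33.4] [ 0.0716 -0.0008]
```

View pics/s11c.png

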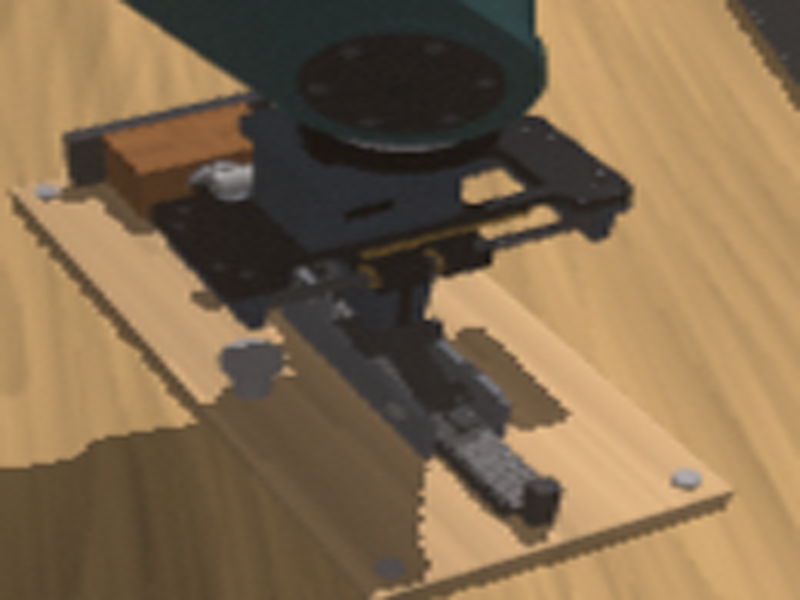

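View pics/w11.png

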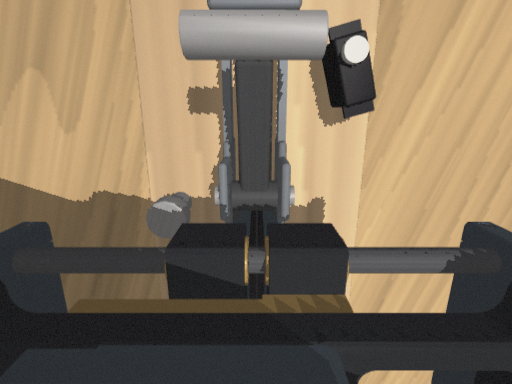

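Call:
move_arm:
  rows:
    - [[-0.2,0,-0.05],[0,0,0],-1]
    - [[-0.4,0,-0.1],[0,0,0],-1]
    - [[-0.6,0,-0.1],[0,0,0],-1]
    - [[-0.8,0,-0.1],[0,0,0],-1]

```text
time: 18.68
eef_pos: [0.562, -0.1095, 0.0599]
orientation: [[-0.331, 0.944, 0.002], [0.944, 0.331, -0.0], [-0.001, 0.002, -1.0]]
wrist_force: [-1.3, 1.9, 11.2]
width: 0.0003
```

Call:
move_arm:
  rows:
    - [[-0.3,0,0],[0,0,0],-1]
    - [[-0.6,0,0],[0,0,0],-1]
    - [[-0.9,0,0],[0,0,0],-1]
    - [[-1.2,0,0],[0,0,0],-1]
    - [[-1.5,0,0],[0,0,0],-1]
    - [[-1.8,0,0],[0,0,0],-1]

```text
time: 19.18
eef_pos: [0.568, -0.1266, 0.0599]
orientation: [[-0.331, 0.944, 0.002], [0.944, 0.331, -0.0], [-0.001, 0.002, -1.0]]
wrist_force: [0.5, 1.7, 10.2]
width: 0.0006
```

```bash
python3 - <<'E'
from h import *
im,d,p=snap('side','s12')
cv2.imwrite('pics/s12c.png',cv2.resize(cv2.cvtColor(im,cv2.COLOR_RGB2BGR)[150:300,220:350],(800,600),interpolation=cv2.INTER_CUBIC))
im,d,p=look('w12')
E
```

```text
t 19.2333 tcp [ 0.5682 -0.127   0.0599] [-0.0598 -0.0021] F [-0.9129  0.9081  9.4789]
trigger_bar 0.66 [257.0, 34.4] [ 0.045  -0.0024]
```

View pics/s12c.png

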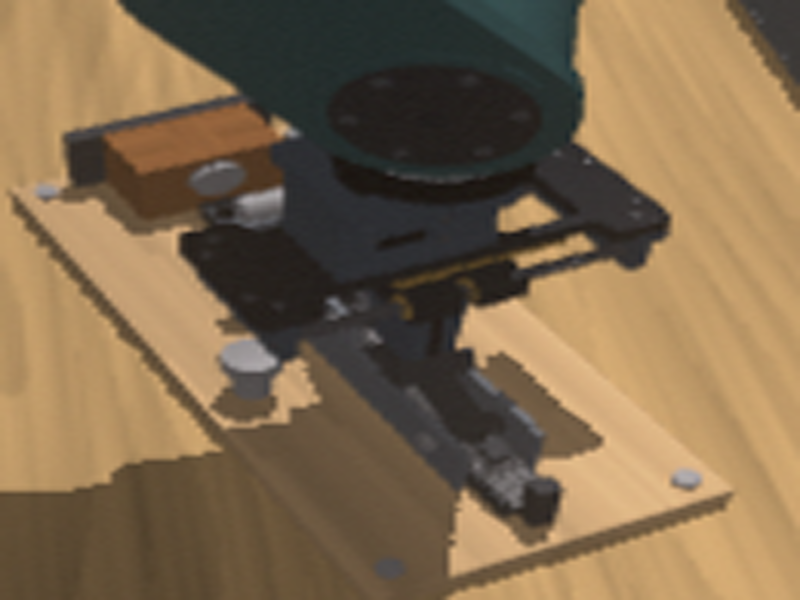

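View pics/w12.png

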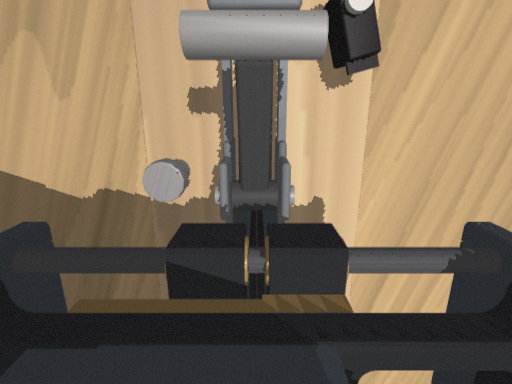

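Call:
move_arm:
  rows:
    - [[-0.3,0,0],[0,0,0],-1]
    - [[-0.6,0,0],[0,0,0],-1]
    - [[-0.9,0,0],[0,0,0],-1]
    - [[-1.2,0,0],[0,0,0],-1]
    - [[-1.5,0,0],[0,0,0],-1]
    - [[-1.7,0,0],[0,0,0],-1]

```text
time: 19.93
eef_pos: [0.5736, -0.1427, 0.0599]
orientation: [[-0.331, 0.944, 0.002], [0.944, 0.331, -0.0], [-0.001, 0.001, -1.0]]
wrist_force: [-0.7, 2.0, 11.2]
width: 0.0006
```

```bash
python3 - <<'E'
from h import *
im,d,p=snap('side','s13')
cv2.imwrite('pics/s13c.png',cv2.resize(cv2.cvtColor(im,cv2.COLOR_RGB2BGR)[150:300,220:350],(800,600),interpolation=cv2.INTER_CUBIC))
E
```

```text
(no output)
```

View pics/s13c.png

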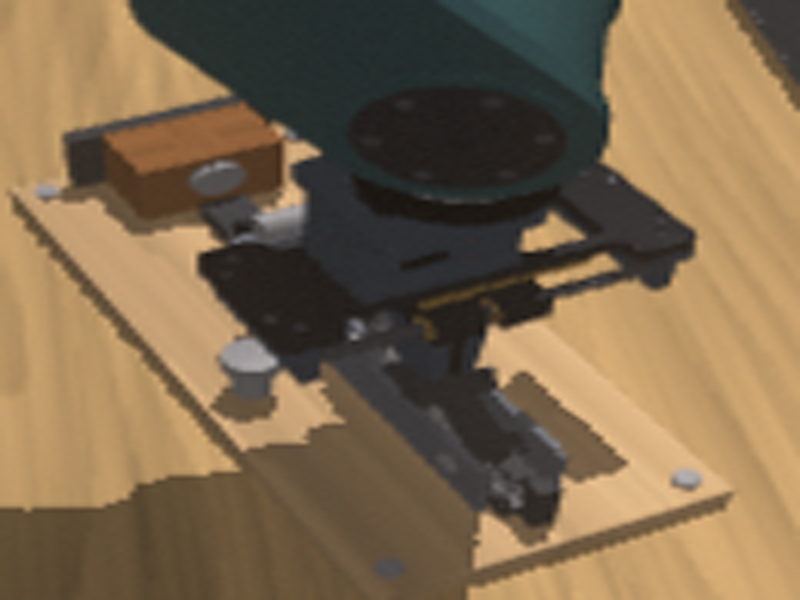

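Call:
move_arm:
  rows:
    - [[-0.2,0,0],[0,0,0],-1]
    - [[-0.4,0,0],[0,0,0],-1]
    - [[-0.6,0,0],[0,0,0],-1]
    - [[-0.8,0,0],[0,0,0],-1]

```text
time: 20.32
eef_pos: [0.5746, -0.1468, 0.0601]
orientation: [[-0.329, 0.944, -0.003], [0.944, 0.329, 0.005], [0.006, -0.001, -1.0]]
wrist_force: [-14.4, 52.1, 45.1]
width: 0.0002
```

Call:
move_arm:
  rows:
    - [[-0.1,0,0],[0,0,0],-1]
    - [[-0.2,0,0],[0,0,0],-1]
    - [[-0.3,0,0],[0,0,0],-1]

```text
time: 20.57
eef_pos: [0.5747, -0.1476, 0.0604]
orientation: [[-0.329, 0.944, -0.005], [0.944, 0.329, 0.008], [0.009, -0.002, -1.0]]
wrist_force: [-17.7, 66.9, 54.7]
width: 0.0006
```

At the stop. I'm unloading the fingers right away.

Call:
move_arm:
  rows:
    - [[0.3,0,0],[0,0,0],-1]
    - [[0.5,0,0],[0,0,0],-1]
    - [[0.6,0,0],[0,0,0],-1]

```text
time: 20.82
eef_pos: [0.5744, -0.1456, 0.0599]
orientation: [[-0.331, 0.944, -0.0], [0.944, 0.331, 0.001], [0.001, 0.0, -1.0]]
wrist_force: [-3.4, 9.3, 16.8]
width: 0.0004
```

Call:
move_arm:
  rows:
    - [[0.05,0,-0.2],[0,0,0],-1]
    - [[0.1,0,-0.6],[0,0,0],-1]
    - [[0.1,0,-1.2],[0,0,0],-1]
    - [[0.1,0,-2],[0,0,0],-1]
    - [[0.1,0,-4],[0,0,0],-1]
    - [[0.1,0,-7],[0,0,0],-1]
    - [[0.1,0,-11],[0,0,0],-1]
    - [[0.1,0,-15],[0,0,0],-1]
    - [[0.1,0,-18],[0,0,0],-1]
    - [[0.1,0,-18],[0,0,0],-1]

```text
time: 21.65
eef_pos: [0.5767, -0.1471, 0.2464]
orientation: [[-0.33, 0.944, 0.009], [0.944, 0.331, -0.003], [-0.005, 0.007, -1.0]]
wrist_force: [0.8, -0.2, 0.8]
width: 0.0004
```

Call:
move_arm:
  rows:
    - [[3,0,0],[0,0,0],-1]
    - [[6.5,0,0],[0,0,0],-1]
    - [[10,0,0],[0,0,0],-1]
    - [[14,0,0],[0,0,0],-1]
    - [[18,0,0],[0,0,0],-1]
    - [[22,0,0],[0,0,0],-1]
    - [[26,0,0],[0,0,0],-1]
    - [[30,0,0],[0,0,0],-1]
    - [[30,0,0],[0,0,0],-1]

```text
time: 22.4
eef_pos: [0.4726, 0.1413, 0.2392]
orientation: [[-0.334, 0.943, -0.0], [0.943, 0.334, 0.001], [0.001, -0.0, -1.0]]
wrist_force: [0.5, -0.1, -1.2]
width: 0.0003
```

```bash
python3 - <<'E'
from h import *
s=observe();print(s['time'],s['eef_pos'],s['wrist_force'])
for n in ('side','top'):
  im,d,p=snap(n,n+'14')
  for t,z in (('trigger_bar',.106),('release_plate',.072),('jaw_face',.048),('pin_head',.048)):
    for r in landmark_of(n,t)[:1]: print(n,t,r['p'],r['centre'],st(atz(p,r['centre'],z)),dep(p,r['centre'],d[int(r['centre'][1]),int(r['centre'][0])]))
  if n=='side':
    cv2.imwrite('pics/s14c.png',cv2.resize(cv2.cvtColor(im,cv2.COLOR_RGB2BGR)[150:300,220:350],(800,600),interpolation=cv2.INTER_CUBIC))
  else: cv2.imwrite('pics/t14c.png',cv2.resize(cv2.cvtColor(im,cv2.COLOR_RGB2BGR)[100:250,200:400],(800,600),interpolation=cv2.INTER_CUBIC))
E
```

```text
22.4 [0.4726 0.1413 0.2392] [ 0.4977 -0.0901 -1.1525]
side trigger_bar 0.7 [269.9, 204.1] [0.0244 0.0029] [ 0.5347 -0.0549  0.1124]
side release_plate 0.57 [292.4, 242.2] [-0.0889 -0.0026] [ 0.5791 -0.1511  0.0673]
side pin_head 0.59 [253.9, 191.1] [ 0.1383 -0.0034] [0.5029 0.0498 0.0589]
top trigger_bar 0.72 [273.9, 171.0] [ 0.0154 -0.0094] [ 0.549  -0.0535  0.1115]
top release_plate 0.76 [303.1, 164.4] [-0.0837 -0.0052] [ 0.5799 -0.149   0.0679]
top jaw_face 0.58 [253.6, 182.2] [ 0.0842 -0.0069] [0.5283 0.0108 0.0302]
```

View pics/s14c.png

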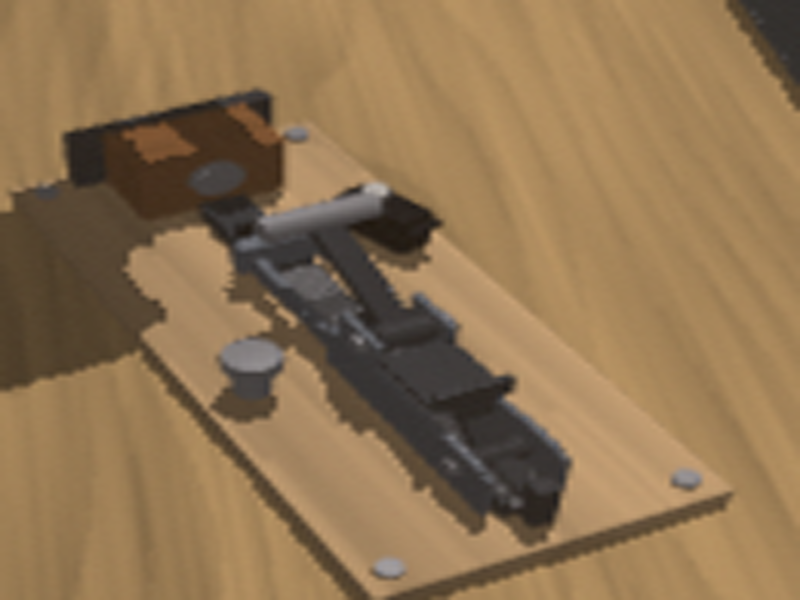

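View pics/t14c.png

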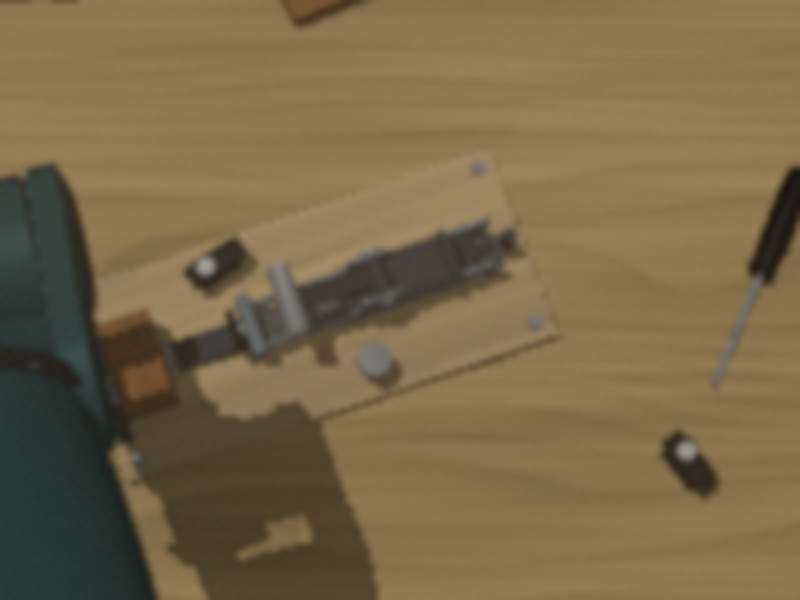

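```bash
python3 - <<'E'
import cv2,numpy as np
a=cv2.imread('pics/side0.png')[225:295,270:330];b=cv2.imread('pics/side14.png')[225:295,270:330]
im=np.hstack([cv2.resize(x,(400,466),interpolation=cv2.INTER_CUBIC) for x in (a,b)])
im=cv2.convertScaleAbs(im,alpha=1.8,beta=20)
cv2.imwrite('pics/cmp.png',im)
E
```

```text
(no output)
```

View pics/cmp.png

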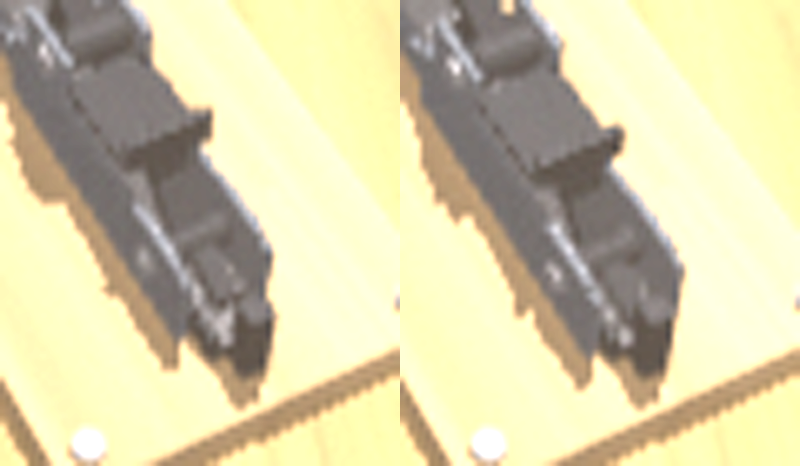

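```bash
python3 - <<'E'
from h import *
g=lambda f:cv2.imread('pics/'+f+'.png',0)
p=camera_params('side')
def reg(a,b,box):
    x0,y0,x1,y1=box;t=a[y0:y1,x0:x1]
    r=cv2.matchTemplate(b[y0-12:y1+12,x0-12:x1+12],t,cv2.TM_CCOEFF_NORMED);_,m,_,l=cv2.minMaxLoc(r)
    W=np.float32([[1,0,l[0]-12],[0,1,l[1]-12]])
    try:
        c,W2=cv2.findTransformECC(t.astype(np.float32),b.astype(np.float32),np.float32([[1,0,x0+W[0,2]],[0,1,y0+W[1,2]]]),cv2.MOTION_TRANSLATION,(3,200,1e-5),None,3)
        d=np.array([W2[0,2]-x0,W2[1,2]-y0])
    except Exception as e: c=m;d=W[:,2]
    cx,cy=(x0+x1)/2,(y0+y1)/2
    return c,d,(st(atz(p,(cx+d[0],cy+d[1]),.06))-st(atz(p,(cx,cy),.06)))*1000
for a,b in (('s13','s14'),('s12','s13'),('s12','s14')):
    pass
im13,im14,im12,im0=g('s13'),g('side14'),g('s12'),g('side0')
for nm,a in (('0',im0),('12',im12),('13',im13)):
    # cheek tail region in 14: px approx x 290..312,y 245..280
    for box in ((283,235,306,268),(290,242,312,272)):
        print(nm,reg(im14,a,box))
E
```

```text
0 (0.993789512599883, array([-1.6065, -2.4095], dtype=float32), array([ 8.0833, -0.0508]))
0 (0.9959770574027267, array([-1.7577, -2.4489], dtype=float32), array([8.1186, 0.1906]))
12 (0.8450987028580209, array([-1.6821, -3.5491], dtype=float32), array([11.1695, -1.6228]))
12 (0.890349049476821, array([ -8.3773, -14.848 ], dtype=float32), array([48.1382, -4.0378]))
13 (0.8437330645684499, array([1.6972, 1.5634], dtype=float32), array([-5.9215, -1.4303]))
13 (0.8862446767151125, array([-4.942 , -9.8006], dtype=float32), array([30.7192, -3.963 ]))
```

```bash
python3 -c "
from h import *
print(job_done(),observe()['time'])"
```

```text
the job is handed in; nothing more can be done
the job is handed in; nothing more can be done
```

The pin is in with its flange flush, the clamp head is back on its stop, and the job is handed in at about 22.6 s. However, I squeezed too hard for a moment on the way and **may have bruised the wood**.

- **Pressing:** it took three full strokes, with a fourth to squeeze. I held a steady 12.6–13.1 N on the cross bar for about 1.2 s, which is about 20 N at the jaw.
- **Over-press:** just before that hold, I sent two press steps without checking the force between them. The bar force reached about 23 N and then 26 N for roughly half a second. By the task's table that is more than 30 N at the jaw, and no camera view could show me whether the wood was marked.
- **Release and return:** I pressed the release lever and dragged the head back by the lip until it stopped solid. The push there peaked at about 69 N sideways and 55 N down through the fingertips. That is under the 120 N wrist limit, and I backed off at once.
- **Last checks:** the pictures show the flange flush, trigger and release lever up, and the end of the head beside the home stop, about 8 mm further back than it started. The spare pin and servos look unmoved, and the gripper is well clear of everything.
- **Unconfirmed:** comparing the last pictures with those taken during the drag gave no usable result because of shadows. That the head stayed on its stop after I let go rests on the contact force and how the pictures look.

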